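Turn the mirrored negatives in the copying rack and lock it home

ROBOT

A 6-joint arm with a two-finger parallel gripper is mounted at the origin on the work surface. World frame = base frame: x ahead of the robot, y to its left, z up, the work surface at z = 0. Lengths are in m, angles in degrees, forces in N, time in s.
With the tool pointing down it reaches from about 0.3 to 0.75 m from the base axis. Payload 8.5 kg.
Tool frame: the origin (TCP) lies at the very end of the fingers, on their centre line; the grasp point (between the pads) lies 19 mm behind it (env.tcp_to_grasp is the distance from the TCP to the grasp point, in m); z points along the fingers, y is the line along which they close (so a half turn about z gives the same grasp; the last joint's range is limited). The gripper opens to 85 mm and grips with 20 to 120 N. Pads are 22 mm wide; open, the fingers measure 114 mm over their backs; the gripper's body (76 mm by 85 mm) begins 54 mm behind the grasp point. The pads swing forward as they close: fully open they stand 13 mm farther back than shut.
Start: joints at [52.752, 21.807, 74.336, -0, 83.858, -12.336], TCP at [0.232, 0.499, 0.231] pointing down, gripper open.
Joint ranges: [-178.18, 178.18], [-50.72, 133.34], [12.68, 142.11], [-81.47, 261.47], [9.98, 163.14], [-165.26, 165.26]. Speed limits (degrees/s): [136.94, 136.94, 180, 180, 180, 180].

INTERFACE

Orientations are given as a 3x3 rotation matrix whose columns are the frame's x, y, z axes.
In Python, from rig import status, get_image, env gives the robot as it stands.
- The arm moves only by the shell command python3 -m handwheel 'ROWS' [FORCE]. ROWS is text: rows parted by semicolons, each of 7 numbers parted by spaces: the shift along the world's x, y, z in cm, then the turn, a rotation vector about the world's x, y, z in degrees, then the opening, from 0 (shut) to 1 (fully open). In form: dx dy dz wx wy wz gripper; .... A call has 1 to 8 rows; each row is the pose to reach, as a shift and turn from the pose commanded when the call began; what a row does not reach only later rows make up. A row lasts 1/12 s, in which the tool goes at most 41.7 mm and 7.16 degrees, less where a joint would pass 70% of its speed; a pose out of reach is approached as far as the arm can. A call with a gripper value outside its range is refused whole. The fingers move at their own pace and stop on an object; FORCE is the grip in N (left out, the last holds). Time passes only in rows, so rows that repeat a pose let the fingers close. It gives the time, the measured TCP pose, the force, the opening and the grip force at its end, in the units of the state.
- status.observe(): the state, without advancing time (a new reading comes with each control period).
- get_image(name): name is "side" or "top"; returns a dict with "color" (400x640x3 uint8, red, green, blue), "vertical_fov" (degrees; the focal length in pixels is half the picture's height over the tangent of half this angle, whatever the lens; pixels are square), "cx", "cy" (the principal point, pixels), "k1" (the pictures are not rectified: a ray, as slopes to the right and down, at radius r is drawn at 1 + k1 r^2 times it, then the intrinsics apply), "xyz" and "orientation" of the camera in the world. Camera axes: x right, y down, z forward; pixel columns grow to the right and rows downward; lengths in m; the calibration is good to about 2 mm. A picture is of the moment at which its call begins. There is no depth.
- env.close_job(): hands the job in; it is judged then, once.
The state is a dict: "time_s": time; "q": joint angles; "qvel": joint speeds; "joint_efforts": joint torques, N m; "position": TCP position; "tool_rot": TCP orientation; "ft_force": force on the tool from outside, world axes, zero at the start; "wrist_torque": the same for the moment, N m; "grip_width": finger opening in m; "gripper_force": force on a finger pad.
Only numpy, scipy, OpenCV 4.12 (cv2) and the standard library are available. Lean on these libraries where they do the work, as an engineer would, in place of code of your own. Each camera call takes 0.05 s, during which the arm holds its last target. There are 200 camera calls.

TASK

Four glass negatives lean in the V-shaped rack: looked at square on from its open, upward side, each should have its notch at the top right. Turn over, like a page, only those that show it at the top left, so that they lean in the valley on the other wing, and leave the right ones on their wing. Then push the rack fully home, away from the robot, and after that throw the lock lever fully over to lock it; do not disturb the reel, the loupe or the can.

Things in the scene. Friction and masses are not known exactly. Their poses are not given: they have to be found in the camera images.
- plate_a: glass negative in a black carrier, a plate 80 mm wide, 80 tall, 6 thick, 90 g; a 28 x 28 mm square notch is cut from one top corner. Both faces look alike. Origin: middle of its bottom edge. z: up along the plate; y: along its width to the notch (at y 12 to 40, z 52 to 80 mm); x: out of the picture side, from which the notch is at the top right. x points obliquely up on a well-lying plate, obliquely down on a mirrored one
- plate_b: another such plate, of the same shape, size and frame as plate_a. The plates stand side by side in the valley on their bottom edges, in any order, at least 12 mm apart, each leaning 42 deg from vertical on the near or the far wing; either kind may be on either wing
- plate_c: another such plate, of the same shape, size and frame as plate_a. The plates stand side by side in the valley on their bottom edges, in any order, at least 12 mm apart, each leaning 42 deg from vertical on the near or the far wing; either kind may be on either wing
- plate_d: another such plate, of the same shape, size and frame as plate_a. The plates stand side by side in the valley on their bottom edges, in any order, at least 12 mm apart, each leaning 42 deg from vertical on the near or the far wing; either kind may be on either wing
- rack_mid (a point): middle of the valley floor of the white V-shaped rack, 18 mm above the table. y: along the valley (rack 430 mm long); x: its slide direction, away from the robot. Two wings rise from the valley, leaning 42 deg outwards to -x (near) and +x (far). The valley is 5 mm wide: a plate pushed over from behind pivots on its bottom edge and drops on the other wing
- wing_near (a point): middle of the near wing's top edge, 33 mm above and 32 mm to -x of rack_mid (the far wing is its mirror image). A leaning plate sticks out 36 mm along its slope above this edge; its top edge is 59 to 64 mm above and 51 to 56 mm out from rack_mid. End cheeks rise 34 mm above rack_mid at y = +-212 mm; the carriage floor, level with rack_mid, reaches 105 mm out in x on both sides
- rack_push (a point): middle of the robot-side face of the upright aluminium push plate at the rack's front (50 mm wide, 6 thick, from z = 18 to z = 58 mm, on the carriage floor); this point is 103 mm to -x of rack_mid, at z = 48 mm. Axes as the rack's
- rack (a joint): slide of the rack along its +x (away from the robot), m: 0 = drawn out, 0.060 = fully home against its stop; takes about 3 to 5 N
- lock (a joint): lock lever, rad: 0 = unlocked, leaning to the rack's -x (robot's side) by 0.5 rad from vertical; 1.0 = locked, leaning to +x by as much. Turns about the rack's y, stays where it is left, takes about 1 N at the tip; starts at 0 to 0.2
- lock_tip (a point): centre of the 26 mm steel ball on the lock lever's upper end, 60 mm from the lever's pivot, which is 28 mm above the table (tip about 81 mm up when unlocked, 88 mm at mid swing). The lever stands on a grey block (70 x 50 mm, top at z = 31 mm) beside the rack's +y end, on the fixed rails: it does not travel with the rack
- reel: black film reel lying flat, 130 mm across, 22 mm thick (a bystander); origin under its centre
- loupe: standing magnifier, 48 mm across, 46 mm tall (a bystander); origin under its centre
- spool_can: small black can, 32 mm across, 52 mm tall (a bystander); origin under its centre
There are look-alikes about, which are no part of the job. Leave any purple or red look-alike of the plate_a alone.

How it is judged (in metres and radians):
On the way, in this order (a step that is already met when the one before it is completed fails the run):
1. the mirrored plates are turned over and every plate leans in the valley with its notch at the top right (angle between plate_a's own x axis and vertical between 0.6 and 1.2 rad and angle between each of plate_a, plate_b, plate_c, plate_d's own z axis and vertical below 0.95 rad and x of plate_a in the frame of rack_mid between -0.012 and 0.012 m and y of plate_a in the frame of rack_mid between -0.21 and 0.21 m and z of each of plate_a, plate_b, plate_c, plate_d in the frame of rack_mid below 0.012 m and linear speed of each of plate_a, plate_b, plate_c, plate_d below 0.03 m/s and angular speed of each of plate_a, plate_b, plate_c, plate_d below 0.3 rad/s and angle between plate_b's own x axis and vertical between 0.6 and 1.2 rad and x of plate_b in the frame of rack_mid between -0.012 and 0.012 m and y of plate_b in the frame of rack_mid between -0.21 and 0.21 m and angle between plate_c's own x axis and vertical between 0.6 and 1.2 rad and x of plate_c in the frame of rack_mid between -0.012 and 0.012 m and y of plate_c in the frame of rack_mid between -0.21 and 0.21 m and angle between plate_d's own x axis and vertical between 0.6 and 1.2 rad and x of plate_d in the frame of rack_mid between -0.012 and 0.012 m and y of plate_d in the frame of rack_mid between -0.21 and 0.21 m), for 0.2 s.
2. the rack is pushed home (value of joint rack above 0.056 m), for 0.2 s.
3. the lever is thrown to locked (value of joint lock above 0.85 rad), for 0.1 s.
At the end, for the whole second after the job is handed in: all four plates stand at rest in the rack's valley, within 12 mm of its floor and middle line, leaning on a wing with the notch at the top right of the upward face (x axis 0.6 to 1.2 rad from straight up, z axis within 0.95 rad of it); rack within 4 mm of home; lever at 0.85 rad or more (all of step 1 and value of joint rack above 0.056 m and value of joint lock above 0.85 rad); the robot touches nothing.
It fails at once if a plate that lay the right way was turned over (angle between any of plate_a, plate_c's own x axis and vertical above 1.5 rad).
It fails at once if a bystander was moved by more than 20 mm (distance of any of reel, loupe, spool_can from where it was at the start of the episode above 0.02 m).
It also fails if it takes over 58 s, if anything falls off the work surface, if the arm or the gripper's body presses on something with over 40 N, if the wrist force passes 120 N, or if a joint passes its speed limit or range.

## Working session

There is one attempt and no reset: what is moved stays moved. The work goes in short steps, Python scripts to look and compute and a shell command to move; the robot and the scene stay as the last step left them, time stands still between calls to the robot, and variables do not carry over. Pictures are saved under pics/ and viewed, at most 10 in all, crops included, and the job is handed in when it is done.

```bash
mkdir -p pics
python3 - <<'E'
from rig import status,get_image,env
import cv2,json,numpy as np
for n in("top","side"):
    d=get_image(n); cv2.imwrite(f"pics/{n}0.png",d["color"][:,:,::-1]); 
    print({k:(np.round(v,4).tolist() if k!="color" else 0) for k,v in d.items()})
s=status.observe(); print(s["time_s"],s["position"],np.round(s["tool_rot"],3),s["grip_width"])
E
```

```text
{'color': 0, 'vertical_fov': 52.2103, 'cx': 313.8335, 'cy': 197.4364, 'k1': -0.0427, 'xyz': [0.4295, -0.0393, 1.153], 'orientation': [[-0.0257, -0.9965, 0.0797], [-0.9993, 0.0278, 0.0253], [-0.0274, -0.079, -0.9965]]}
{'color': 0, 'vertical_fov': 44.1065, 'cx': 327.3602, 'cy': 199.0768, 'k1': -0.1336, 'xyz': [-0.1294, -0.888, 0.7757], 'orientation': [[0.8077, -0.3079, 0.5028], [-0.5894, -0.4433, 0.6754], [0.015, -0.8419, -0.5395]]}
0.1 [0.23151624 0.49859988 0.23077148] [[-0.907  0.421 -0.001]
 [ 0.421  0.907 -0.001]
 [ 0.    -0.001 -1.   ]] 0.0853103677551123
```

View pics/top0.png

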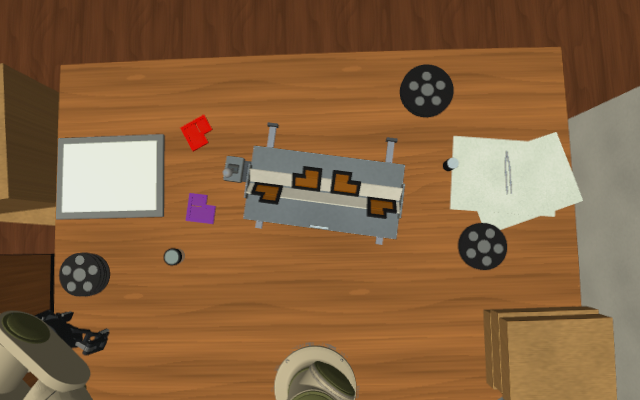

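View pics/side0.png

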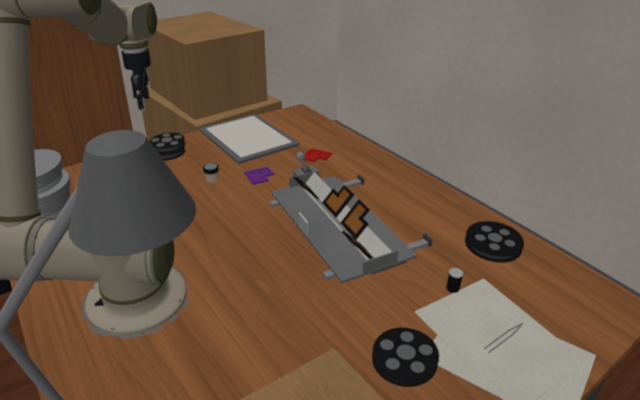

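```bash
cat > h.py <<'E'
import numpy as np,cv2
from rig import status,get_image,env
def cam(d):
    f=200/np.tan(np.radians(d["vertical_fov"]/2)); K=np.array([[f,0,d["cx"]],[0,f,d["cy"]],[0,0,1.]])
    return K,np.array([d["k1"],0,0,0,0.]),np.array(d["orientation"]),np.array(d["xyz"])
def ray(d,u,v):
    K,D,R,t=cam(d); p=cv2.undistortPoints(np.array([[[u,v]]],float),K,D)[0,0]
    return t,R@np.array([p[0],p[1],1])
def onz(d,u,v,z):
    t,r=ray(d,u,v); return t+r*(z-t[2])/r[2]
def proj(d,P):
    K,D,R,t=cam(d); P=np.atleast_2d(P)
    return cv2.projectPoints(((P-t)@R).reshape(-1,1,3),np.zeros(3),np.zeros(3),K,D)[0][:,0]
def crop(d,x0,y0,w,h,s,name):
    cv2.imwrite("pics/"+name,cv2.resize(d["color"][y0:y0+h,x0:x0+w,::-1],None,fx=s,fy=s,interpolation=cv2.INTER_CUBIC))
E
python3 - <<'E'
from h import *
d=get_image("top"); crop(d,218,120,200,125,4,"c1.png")
E
```

```text
(no output)
```

View pics/c1.png

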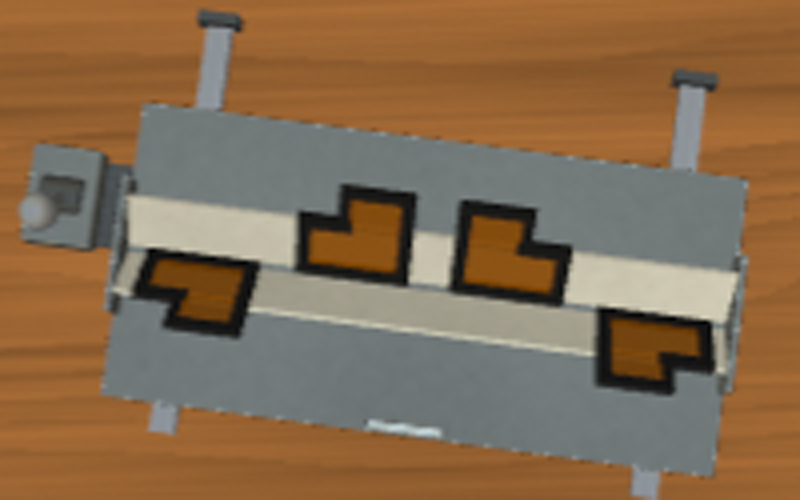

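The four orange plates sit in the rack: P1 near at crop (197,290), notch towards the robot and left, so correct. P2 far at (357,232), notch top-left, so mirrored. P3 far at (512,250), notch top-right, so correct. P4 near at (655,350), notch robot-side right, so mirrored. The red and purple look-alikes lie on the table, outside the rack. So I'll turn P2 and P4.

```bash
cat >> h.py <<'E'
def rackframe(mid,yaw):
    c,s=np.cos(yaw),np.sin(yaw); return np.array([[c,-s,0],[s,c,0],[0,0,1.]])
E
python3 - <<'E'
from h import *
from scipy.optimize import least_squares
d=get_image("top")
f=lambda p:((p[0]+.5)/4+218-.5,(p[1]+.5)/4+120-.5)
C=[(145,105),(747,180),(715,475),(103,393)]
P=np.array([onz(d,*f(p),.018) for p in C]); print(P.round(4)); mid=P.mean(0)
yv=(P[0]-P[1]+P[3]-P[2])/2; xv=(P[0]-P[3]+P[1]-P[2])/2
print("mid",mid,"len",np.linalg.norm(yv),np.linalg.norm(xv),"yaw",np.degrees(np.arctan2(-yv[0],yv[1])),np.degrees(np.arctan2(xv[1],xv[0])))
yaw=np.arctan2(-yv[0],yv[1]); R=rackframe(0,yaw)
def loc(p,z): q=onz(d,*f(p),z); return (R.T@(q-mid)).round(4)
# plates: valley-edge corners (z~20mm) and top-edge corners (z~80mm)
for n,b,t in [("P1",[(150,252),(258,264)],[(163,322),(240,335)]),("P2",[(298,268),(408,284)],[(345,186),(415,194)]),("P3",[(452,290),(563,303)],[(463,202),(537,211)]),("P4",[(600,310),(712,322)],[(597,384),(672,392)])]:
    print(n,[loc(p,.020).tolist()[:2] for p in b],[loc(p,.080).tolist()[:2] for p in t])
print("push",loc((403,432),.058)); print("ball",onz(d,*f((38,212)),.081),loc((38,212),.081))
s=get_image("side"); print("check side mid proj",proj(s,[mid, mid+R@[-.103,0,.03], mid+R@[0,.212,.034],mid+R@[0,-.212,.034]]).round(1))
E
```

```text
[[ 0.6716  0.1557  0.018 ]
 [ 0.6053 -0.2662  0.018 ]
 [ 0.4006 -0.2353  0.018 ]
 [ 0.4684  0.1881  0.018 ]]
mid [ 0.53648306 -0.03942104  0.018     ] len 0.42792806985005527 0.20632410664954604 yaw -9.01596327603673 -8.804276022974141
P1 [[-0.0006, 0.195], [0.0007, 0.1184]] [[-0.0513, 0.1685], [-0.0532, 0.1166]]
P2 [[0.0015, 0.0902], [0.0003, 0.0125]] [[0.0541, 0.0609], [0.0547, 0.0141]]
P3 [[0.0001, -0.0185], [0.001, -0.0961]] [[0.0534, -0.0181], [0.0537, -0.0674]]
P4 [[-0.0005, -0.1221], [0.0012, -0.2001]] [[-0.0547, -0.1205], [-0.0535, -0.1698]]
push [-0.1023  0.0019  0.04  ]
ball [0.58810396 0.21771643 0.081     ] [0.0107 0.262  0.063 ]
check side mid proj [[337.2 220.4]
 [301.9 220.9]
 [303.7 173.7]
 [380.6 255.7]]
```

```bash
python3 -m handwheel '19.6 -68 0 0 0 16 0;19.6 -68 0 0 0 16 0;19.6 -68 0 0 0 16 0;19.6 -68 0 0 0 16 0;19.6 -68 0 0 0 16 0;19.6 -68 0 0 0 16 0;19.6 -68 0 0 0 16 0;19.6 -68 0 0 0 16 0'; python3 -c "
from rig import status; s=status.observe(); print(s['position'],s['tool_rot'].round(3) if hasattr(s['tool_rot'],'round') else s['tool_rot'])"
```

```text
time_s: 0.92
position: [0.3227, 0.1812, 0.2315]
tool_rot: [[-0.988, 0.154, 0.001], [0.154, 0.988, 0.0], [-0.001, 0.0, -1.0]]
ft_force: [0.9, 1.0, -0.5]
grip_width: 0.0002
gripper_force: 0.0
[0.32271857 0.18116337 0.23150203] [[-0.988  0.154  0.001]
 [ 0.154  0.988  0.   ]
 [-0.001  0.    -1.   ]]
```

```bash
python3 -m handwheel '10.5 -36.2 0 0 0 0 0;10.5 -36.2 0 0 0 0 0;10.5 -36.2 0 0 0 0 0;10.5 -36.2 0 0 0 0 0;10.5 -36.2 0 0 0 0 0;10.5 -36.2 0 0 0 0 0;10.5 -36.2 0 0 0 0 0;10.5 -36.2 0 0 0 0 0' | head -2;  python3 -m handwheel '1 -3.5 0 0 0 0 0;1 -3.5 -4 0 0 0 0;1 -3.5 -8 0 0 0 0;1 -3.5 -12 0 0 0 0;1 -3.5 -15 0 0 0 0;1 -3.5 -17 0 0 0 0;1 -3.5 -17 0 0 0 0'
```

```text
time_s: 1.58
position: [0.4157, -0.1395, 0.2314]
time_s: 2.17
position: [0.4241, -0.1711, 0.0582]
tool_rot: [[-0.988, 0.155, -0.006], [0.155, 0.988, 0.004], [0.006, 0.003, -1.0]]
ft_force: [-0.5, 0.1, 0.6]
grip_width: -0.0
gripper_force: 0.0
```

```bash
python3 -m handwheel '-0.1 -0.8 0 0 0 0 0;1.5 -1.05 0 0 0 0 0;2.5 -1.2 0 0 0 0 0;3.3 -1.32 0 0 0 0 0;4.0 -1.43 0 0 0 0 0;4.7 -1.54 0 0 0 0 0;5.4 -1.65 0 0 0 0 0;6 -1.74 0 0 0 0 0';python3 -m handwheel '0.4 -0.06 0 0 0 0 0;0.8 -0.12 0 0 0 0 0;1.2 -0.18 0 0 0 0 0;1.6 -0.24 0 0 0 0 0;1.6 -0.24 0 0 0 0 0;1.6 -0.24 0 0 0 0 0'
python3 - <<'E'
from h import *
d=get_image("top"); a=d["color"][120:245,218:418]; e=get_image("side")["color"][140:300,260:430]
a=cv2.resize(a,(800,500)); e=cv2.resize(e,None,fx=3,fy=3)
cv2.imwrite("pics/t1.png",a[:,:,::-1]); cv2.imwrite("pics/s1.png",e[:,:,::-1])
E
```

```text
time_s: 2.83
position: [0.4864, -0.1898, 0.0617]
tool_rot: [[-0.988, 0.155, 0.0], [0.155, 0.988, -0.0], [-0.0, -0.0, -1.0]]
ft_force: [-1.3, -0.4, 0.6]
grip_width: -0.0001
gripper_force: 0.1
time_s: 3.33
position: [0.5017, -0.192, 0.0613]
tool_rot: [[-0.988, 0.155, -0.0], [0.155, 0.988, 0.0], [0.0, 0.0, -1.0]]
ft_force: [1.0, -0.4, -0.5]
grip_width: 0.0001
gripper_force: 0.0
```

View pics/s1.png

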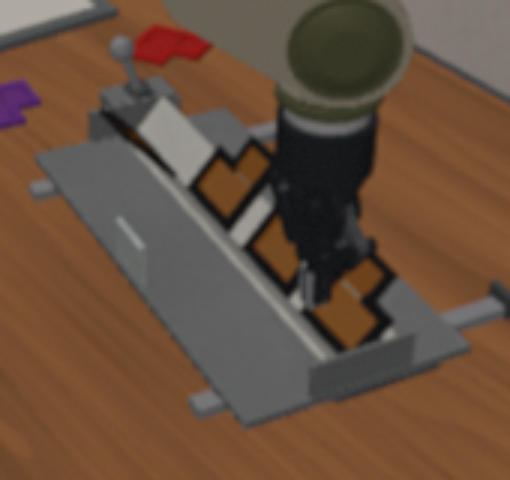

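P4 now leans on the far wing (crop ~(350,305)). Next I go behind P2.

```bash
python3 -m handwheel '-0.5 0 4 0 0 0 0;-0.5 0 8 0 0 0 0;2 3 10 0 0 0 0;5 7 10 0 0 0 0;7.5 10.5 10 0 0 0 0;10 14 10 0 0 0 0;12 17 10 0 0 0 0;13.1 18.3 10 0 0 0 0' | head -2;  python3 -m handwheel '0 0 0 0 0 0 0;0 0 0 0 0 0 0' | head -2
```

```text
time_s: 4.1
position: [0.6338, -0.0053, 0.1613]
time_s: 4.27
position: [0.6327, -0.008, 0.1608]
```

```bash
python3 -m handwheel '0 0 -4 0 0 0 0;0 0 -8 0 0 0 0;0 0 -10 0 0 0 0;0 0 -10 0 0 0 0;-1.5 0.24 -10 0 0 0 0;-2.5 0.39 -10 0 0 0 0;-3.3 0.52 -10 0 0 0 0;-4 0.63 -10 0 0 0 0'|head -2;python3 -m handwheel '-0.7 0.11 0 0 0 0 0;-1.4 0.22 0 0 0 0 0;-2 0.31 0 0 0 0 0;-2.6 0.41 0 0 0 0 0;-3.1 0.49 0 0 0 0 0;-3.6 0.56 0 0 0 0 0;-4 0.63 0 0 0 0 0;-4.4 0.69 0 0 0 0 0';python3 -m handwheel '-0.3 0.05 0 0 0 0 0;-0.3 0.05 0 0 0 0 0;-0.3 0.05 0 0 0 0 0;-0.3 0.05 4 0 0 0 0;-0.3 0.05 8 0 0 0 0;-3 0.5 10 0 0 0 0;-7 1 10 0 0 0 0;-11 1.6 10 0 0 0 0';python3 -m handwheel '-4 0 0 0 0 0 0;-8 0 0 0 0 0 0;-11 0 0 0 0 0 0;-11 0 0 0 0 0 0';python3 - <<'E'
from h import *
d=get_image("top"); a=d["color"][120:245,218:418]
cv2.imwrite("pics/t2.png",cv2.resize(a,(800,500))[:,:,::-1])
E
```

```text
time_s: 4.93
position: [0.5926, -0.0035, 0.0631]
time_s: 5.6
position: [0.5483, 0.0043, 0.0613]
tool_rot: [[-0.988, 0.155, -0.0], [0.155, 0.988, 0.0], [0.0, 0.0, -1.0]]
ft_force: [0.7, -0.4, 0.1]
grip_width: 0.0002
gripper_force: 0.0
time_s: 6.27
position: [0.4384, 0.0201, 0.1622]
tool_rot: [[-0.988, 0.155, 0.003], [0.155, 0.988, -0.001], [-0.003, -0.0, -1.0]]
ft_force: [0.7, -0.6, -0.3]
grip_width: 0.0004
gripper_force: 0.0
time_s: 6.6
position: [0.3238, 0.0212, 0.1611]
tool_rot: [[-0.988, 0.155, -0.003], [0.155, 0.988, 0.001], [0.003, 0.0, -1.0]]
ft_force: [-0.4, 0.0, -0.4]
grip_width: 0.0003
gripper_force: 0.0
```

View pics/t2.png

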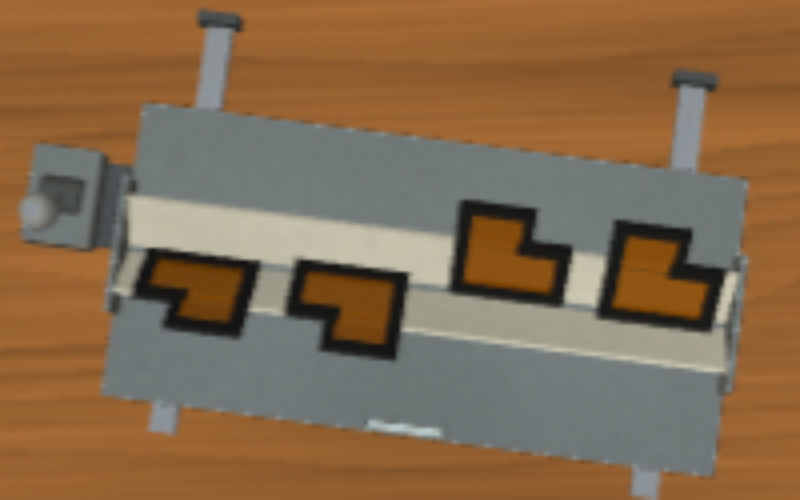

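All four notches now read correctly: P2 near at (347,308) and P4 far at (660,275). Next, the push plate at (403,430).

```bash
python3 -m handwheel '3 -2 -3 0 0 0 0;5 -3 -7 0 0 0 0;6.9 -3.8 -11 0 0 0 0;6.9 -3.8 -12.5 0 0 0 0;6.9 -3.8 -12.5 0 0 0 0;6.9 -3.8 -12.5 0 0 0 0'|head -2;python3 -m handwheel '1 -0.16 0 0 0 0 0;2 -0.31 0 0 0 0 0;2.4 -0.38 0 0 0 0 0;2.7 -0.42 0 0 0 0 0;3 -0.47 0 0 0 0 0;3.3 -0.52 0 0 0 0 0;3.6 -0.56 0 0 0 0 0;4 -0.63 0 0 0 0 0'
```

```text
time_s: 7.15
position: [0.3979, -0.0178, 0.0358]
time_s: 7.82
position: [0.4373, -0.0239, 0.0365]
tool_rot: [[-0.988, 0.155, -0.001], [0.155, 0.988, 0.0], [0.001, 0.0, -1.0]]
ft_force: [-3.9, 1.0, 2.5]
grip_width: 0.0005
gripper_force: 1.9
```

```bash
python3 -m handwheel '0.5 -0.08 0 0 0 0 0;1 -0.16 0 0 0 0 0;1.5 -0.24 0 0 0 0 0;2 -0.31 0 0 0 0 0;2.5 -0.39 0 0 0 0 0;3 -0.47 0 0 0 0 0;3.5 -0.55 0 0 0 0 0;4 -0.63 0 0 0 0 0'
```

```text
time_s: 8.48
position: [0.4782, -0.0305, 0.0363]
tool_rot: [[-0.988, 0.155, -0.0], [0.155, 0.988, 0.0], [0.0, -0.0, -1.0]]
ft_force: [-4.5, 0.4, 2.7]
grip_width: 0.0002
gripper_force: 1.9
```

```bash
python3 -m handwheel '0.2 -0.03 0 0 0 0 0;0.4 -0.06 0 0 0 0 0;0.4 -0.06 0 0 0 0 0;0.4 -0.06 0 0 0 0 0';python3 -m handwheel '0.2 -0.03 0 0 0 0 0;0.2 -0.03 0 0 0 0 0;0.2 -0.03 0 0 0 0 0'
```

```text
time_s: 8.82
position: [0.4823, -0.0312, 0.0364]
tool_rot: [[-0.988, 0.155, 0.001], [0.155, 0.988, -0.0], [-0.001, -0.0, -1.0]]
ft_force: [-0.2, 0.0, -0.3]
grip_width: 0.0002
gripper_force: 0.0
time_s: 9.07
position: [0.4838, -0.0314, 0.0364]
tool_rot: [[-0.988, 0.155, 0.0], [0.155, 0.988, -0.0], [-0.0, -0.0, -1.0]]
ft_force: [-0.3, -0.0, -0.4]
grip_width: -0.0
gripper_force: 0.6
```

```bash
python3 -m handwheel '0.2 -0.03 0 0 0 0 0;0.2 -0.03 0 0 0 0 0;0.2 -0.03 0 0 0 0 0';python3 -m handwheel '0.2 -0.03 0 0 0 0 0;0.2 -0.03 0 0 0 0 0;0.2 -0.03 0 0 0 0 0'
```

```text
time_s: 9.32
position: [0.4845, -0.0314, 0.0362]
tool_rot: [[-0.988, 0.155, -0.003], [0.155, 0.988, 0.0], [0.003, -0.0, -1.0]]
ft_force: [-7.6, -0.7, 4.4]
grip_width: 0.0
gripper_force: 3.5
time_s: 9.57
position: [0.4845, -0.0313, 0.0362]
tool_rot: [[-0.988, 0.154, -0.008], [0.154, 0.988, 0.001], [0.008, -0.0, -1.0]]
ft_force: [-16.2, -0.7, 11.3]
grip_width: -0.0001
gripper_force: 7.7
```

```bash
python3 -m handwheel '-2 0.3 0 0 0 0 0;-5 0.8 0 0 0 0 0;-5 0.8 4 0 0 0 0;-5 0.8 8 0 0 0 0;-5 3 12 0 0 0 0;-4 7 14 0 0 0 0;-3 11 14 0 0 0 0;-1 15 14 0 0 0 0'|head -2; python3 -m handwheel '1.5 4 0 0 0 0 0;3.5 8 0 0 0 0 0;4.6 10.9 0 0 0 0 0;4.6 10.9 0 0 0 0 0;4.6 10.9 0 0 0 0 0'
python3 - <<'E'
from h import *
d=get_image("top"); R=rackframe(0,np.radians(-8.9))
a=d["color"][110:235,198:398]; b=get_image("side")["color"][130:290,240:410]
o=np.zeros((560,800,3),np.uint8); o[:275,:440]=cv2.resize(a,(440,275)); o[:,440:]=cv2.resize(b[:,:],(360,339)).repeat(1,0)[:560] if 0 else o[:,440:]
o[:339,440:]=cv2.resize(b,(360,339)); cv2.imwrite("pics/m3.png",o[:340,:,::-1])
E
```

```text
time_s: 10.23
position: [0.4743, 0.1116, 0.1786]
time_s: 10.65
position: [0.5202, 0.2203, 0.1758]
tool_rot: [[-0.988, 0.152, 0.0], [0.152, 0.988, 0.0], [-0.0, 0.0, -1.0]]
ft_force: [-0.2, -0.6, -0.4]
grip_width: -0.0001
gripper_force: 0.0
```

View pics/m3.png

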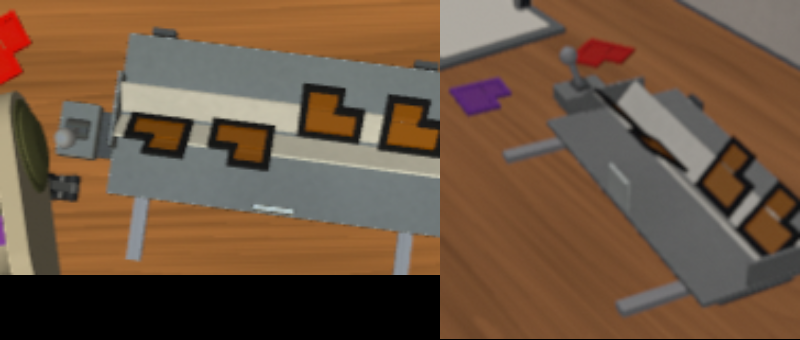

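```bash
python3 -m handwheel '0.1 0.8 -4 0 0 0 0;0.1 0.8 -8 0 0 0 0;0.1 0.8 -10.4 0 0 0 0;0.1 0.8 -10.4 0 0 0 0;2.1 0.5 -10.4 0 0 0 0;3.6 0.25 -10.4 0 0 0 0;4.3 0.14 -10.4 0 0 0 0;5 0.03 -10.4 0 0 0 0';python3 -m handwheel '0.6 -0.09 0 0 0 0 0;1.2 -0.19 0 0 0 0 0;1.8 -0.28 0 0 0 0 0;2.4 -0.37 0 0 0 0 0;3 -0.47 0 0 0 0 0;3.6 -0.56 0 0 0 0 0;4.2 -0.66 0 0 0 0 0;4.5 -0.7 0 0 0 0 0'
```

```text
time_s: 11.42
position: [0.5706, 0.2184, 0.0739]
tool_rot: [[-0.988, 0.156, 0.001], [0.156, 0.988, 0.0], [-0.001, 0.001, -1.0]]
ft_force: [-2.7, 0.3, 1.0]
grip_width: -0.0001
gripper_force: 1.0
time_s: 12.08
position: [0.614, 0.2122, 0.0716]
tool_rot: [[-0.988, 0.155, -0.005], [0.155, 0.988, 0.0], [0.005, -0.001, -1.0]]
ft_force: [-16.3, 1.7, 7.5]
grip_width: -0.0001
gripper_force: 7.7
```

```bash
python3 -m handwheel '-2 0.31 0 0 0 0 0;-5 0.8 0 0 0 0 0;-6 0.9 4 0 0 0 0;-6 0.9 8 0 0 0 0;-10 1.5 11 0 0 0 0;-14 2 11 0 0 0 0;-18 2.5 11 0 0 0 0;-20 3 11 0 0 0 0'
python3 - <<'E'
from h import *
d=get_image("top"); e=get_image("side")
R=rackframe(0,np.radians(-8.9)); mid=np.array([.5365,-.0394,.018])
a=d["color"][110:235,208:408]; b=e["color"][135:195,275:335]
o=np.zeros((400,800,3),np.uint8); o[:250,:400]=cv2.resize(a,(400,250)); o[:,400:]=cv2.resize(b,(400,400),interpolation=cv2.INTER_CUBIC); cv2.imwrite("pics/m4.png",o[:,:,::-1])
# expected ball centre for pivot from block: local (.040,.262)
for px in(.034,.04):
  for q in(0,.5,.85,1):
    p=mid+R@np.array([px+.06*np.sin(q-.5),.262,.010+.06*np.cos(q-.5)]); print(px,q,proj(d,p).round(1),proj(e,p).round(1),((proj(e,p)-[275,135])*400/60+[400,0]).round())
E
```

```text
time_s: 12.75
position: [0.4119, 0.2422, 0.1831]
tool_rot: [[-0.988, 0.154, 0.001], [0.154, 0.988, 0.0], [-0.001, 0.0, -1.0]]
ft_force: [1.0, 0.9, -0.4]
grip_width: -0.0002
gripper_force: 0.0
0.034 0 [[226.8 174.8]] [[298.1 157.6]] [[554. 151.]]
0.034 0.5 [[227.8 163.8]] [[306.7 153.5]] [[612. 124.]]
0.034 0.85 [[229.2 156.5]] [[312.9 153.3]] [[652. 122.]]
0.034 1 [[230.  153.7]] [[315.3 153.8]] [[669. 125.]]
0.04 0 [[227.2 172.6]] [[299.9 157.2]] [[566. 148.]]
0.04 0.5 [[228.1 161.6]] [[308.5 153.2]] [[624. 121.]]
0.04 0.85 [[229.5 154.3]] [[314.6 152.9]] [[664. 119.]]
0.04 1 [[230.3 151.5]] [[317.1 153.4]] [[680. 123.]]
```

View pics/m4.png

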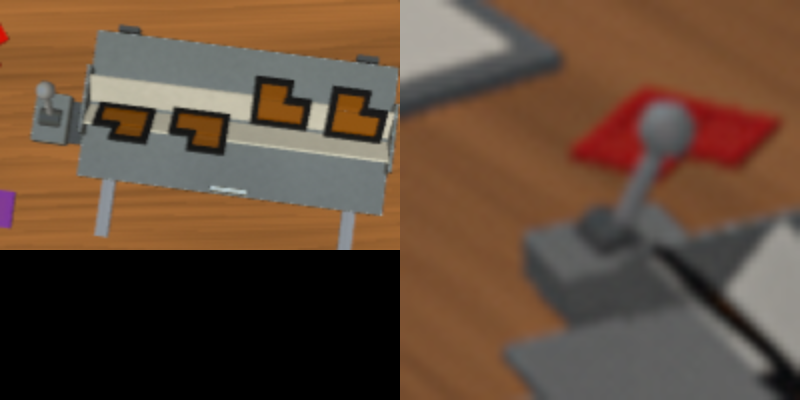

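Rack is home, all plates are correct, and the ball has moved to the far side at top-image pixel (230.5,155.5). The lever took 16 N at its stop. The arm is clear, so I hand in.

```bash
python3 -c "
from rig import env; print(env.close_job())"
```

```text
the job is handed in; nothing more can be done
None
```

The job is handed in, with no verdict returned: the two mirrored plates are turned over, the rack is pushed home to its stop and the lever was pushed over to its stop, though my camera estimate put it only at about 0.9 rad (0.85 needed); I never went near the reel, loupe or can.

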